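Close and pin the seal clamp, and keep it pressed shut

ROBOT

A 7-joint arm with a two-finger parallel gripper is mounted at the origin on the work surface. World frame = base frame: x ahead of the robot, y to its left, z up, the work surface at z = 0. Lengths are in m, angles in rad, forces in N, time in s.
With the tool pointing down it reaches from about 0.4 to 0.85 m from the base axis. Payload 4.5 kg.
Tool frame: the origin (TCP) lies on the centre line of the jaws, within the pads' length; the fingertips stand r.tip_reach ahead of it and the grasp point (between the pads) lies 3 mm ahead of it (r.tip_reach is the distance from the TCP to the fingertips, in m); z points along the fingers, y is the line along which they close (so a half turn about z gives the same grasp; the last joint's range is limited). The gripper opens to 88 mm and grips with 3 to 60 N. Pads are 18 mm wide; open, the fingers measure 123 mm over their backs; the gripper's body (75 mm by 187 mm) begins 45 mm behind the grasp point.
Start: joints at [1.281, 0.689, -0.195, 1.565, 0.157, 0.902, -0.215], TCP at [0.199, -0.593, 0.226] pointing down, gripper open.
Joint ranges: [-3.01, 3.01], [-0.46, 2.08], [-1.47, 1.51], [0.13, 2.56], [-1, 4.14], [0.04, 2.09], [-2.66, 2.66]. Speed limits (rad/s): [2.57, 2.57, 3.14, 3.14, 3.14, 3.14, 3.14].

INTERFACE

Orientations are given as a unit quaternion [x, y, z, w].
In Python, from plant import readout, eyes, ticket, r gives the robot as it stands. The module is installed in compiled form; this text tells all that it offers.
- The arm moves only by the tool carry_out, never from a script. Its argument "motion" is a list that holds one entry, the list of rows, each a list of 7 numbers: the shift along the tool's x, y, z in mm, then the turn, a rotation vector about the tool's x, y, z in rad, then the opening in per cent of the stroke, from 0 (shut) to 100 (fully open). In form: [[[dx, dy, dz, ax, ay, az, claw], ...]]. A call has 1 to 8 rows; each row shifts and turns the commanded pose from where the row before left it, along the tool's axes as they then stand; what a row does not reach is not made up. A row lasts 1/10 s, in which the tool goes at most 50 mm and 8.59 degrees, less where a joint would pass 70% of its speed; a pose out of reach is approached as far as the arm can. A call is refused whole if a number of a shift passes 50 or a number of a turn 0.15, either way. A call with a gripper value outside its range is refused whole. The fingers move at their own pace and stop on an object; "squeeze" is the grip in N (left out, the last holds). Time passes only in rows, so rows that do not move let the fingers close. It gives the time, the measured TCP pose, the force and the opening at its end, in the units of the state.
- readout.get_state(): the state, without advancing time (a new reading comes with each control period).
- eyes.snapshot(name): name is "scene" or "top" or "wrist"; returns a dict with "pixels" (384x512x3 uint8, red, green, blue), "K" (3x3 intrinsics, pixels), "origin" and "attitude" of the camera in the world. Camera axes: x right, y down, z forward; pixel columns grow to the right and rows downward; lengths in m; the calibration is good to about 2 mm. A picture is of the moment at which its call begins. There is no depth.
- ticket.finish_job(): hands the job in, once; it reports no verdict.
The state is a dict: "clock": time; "q": joint angles; "qd": joint speeds; "joint_torque": joint torques, N m; "tool_pos": TCP position; "eef_rot": TCP orientation; "contact_force": force on the tool from outside, world axes, zero at the start; "moment": the same for the moment, N m; "opening": opening from 0.0 (shut) to 1.0 (fully open).
Only numpy, scipy, OpenCV 4.12 (cv2) and the standard library are available. Lean on these libraries where they do the work, as an engineer would, in place of code of your own. Each camera call takes 0.05 s, during which the arm holds its last target. There are 200 camera calls.

TASK

Take the amber jar off the open seal clamp and stand it upright in the white tray, then swing the yellow upper half shut over the sprung blue seal. Fetch the orange-knobbed pin, push it down through both holes until its collar presses the upper half fully shut, and finish while still gripping the pin and pressing down, because the seal lifts the clamp open again when let go. Leave the black-knobbed spare pin, the blue box, the mouse and the white flask where they are.

Things in the scene. Friction and masses are not known exactly. Their poses are not given: they have to be found in the camera images.
- jig: Lower half of the clamp, fixed: grey metal plate 160 (x) x 110 (y) x 30 high. Origin: centre of its underside on the bench, z up. The hinge line runs along its y at x = +80, z = 30; the pin hole is at x = -60, y = 0. In its middle a blue sprung seal disc, 50 diameter, stands 5 proud (top at z = 35); the jar stands on it.
- lid (a joint): Angle of the yellow upper half: 0 = fully shut, grows as it opens, 1.57 upright, stop at 2.05. Starts at 1.65 to 1.95, leaning back. Stiff hinge (0.12 N m): it stays put above about 1.2 rad, below that it sinks shut by its weight until it rests ajar on the sprung seal at about 0.08 (hole 11 mm up, room to start the pin). Fully shut takes about 5 N down at the hole; let go, it rises again.
- lower_hole (a point): Mouth of the pin hole in the lower half, at its top face, 30 above the bench. The hole is 12.5 diameter, vertical and goes right through (30 deep).
- upper_hole (a point): Centre of the pin hole (12.5 diameter, through) at the outer face of the yellow upper half, which is a plate 160 (from the hinge line) x 110 x 10 thick, 400 g, no handle, its underside in the hinge plane. The hole is 140 from the hinge line. When shut, this point lies 10 above lower_hole.
- jar: Closed amber glass jar with white cap, 32 diameter, 56 tall, about 60 g. Origin at the centre of its underside, z up. Starts upright on the blue seal disc.
- tray: White open tray, fixed, outer 120 x 120 x 20 high, walls and floor 5 thick. Origin at the centre of its underside, z up.
- pin: The pin to use: steel shank 10 diameter, 34 long with tapered tip (last 4), steel collar 24 diameter, 5 thick, orange round knob 16 diameter, 32 tall; about 60 g. Origin on the axis at the collar's underside, z towards the knob (shank z -34 to 0, collar 0 to 5, knob 5 to 37). Starts upright in the stand, collar resting on its top, 50 above the bench.
- pin_tip (a point): Lower end of the orange-knobbed pin's shank, 34 below the collar's underside.
- stand: Grey pin stand, fixed block 50 (x) x 130 (y) x 50 high with two holes of 13 diameter at y = -35 and y = +35. Origin at the centre of its underside. The orange-knobbed pin is in one hole, the spare in the other. Grip a knob with the fingers closing along the stand's x.
- spare: Spare pin with black knob, same collar and knob, shank only 20 long; stands in the other hole. Leave alone.
- tipbox: Blue box, 55 x 105 x 50 high, loose. Origin at the centre of its underside. Leave alone.
- mouse: Dark computer mouse, 58 x 100 x 32 high, loose. Origin at the centre of its underside. Leave alone.
- flask: White flask with red cap, 56 diameter, 105 tall, loose. Origin at the centre of its underside. Leave alone.
Mind the look-alikes: they are no part of the job. Leave any green or red look-alike of the pin alone.

How it is judged:
On the way, in this order (a step that is already met when the one before it is completed fails the run):
1. the amber jar stands upright in the tray, let go (x of jar in the frame of tray between -0.045 and 0.045 m and y of jar in the frame of tray between -0.045 and 0.045 m and z of jar in the frame of tray below 0.012 m and angle between jar's own z axis and vertical below 0.15 rad and contact force between jar and the fingers below 0.1 N), for 0.2 s.
2. the yellow upper half is down on the seal, jar in the tray (all of step 1 and value of joint lid below 0.14 rad), for 0.2 s.
3. the orange-knobbed pin, held, is through the upper hole and in the lower one (horizontal distance between each of pin, pin_tip and lower_hole below 0.004 m and angle between the z axis of pin and the z axis of jig, either way round below 0.12 rad and contact force between pin and the fingers above 1 N and value of joint lid below 0.14 rad and z of pin_tip in the frame of jig below 0.027 m), for 0.1 s.
At the end, for the whole second after the job is handed in: Jar upright (0.15 rad), still and let go on the tray floor, centre within 45 mm of its middle; upper half below 0.02 rad; pin within 4 mm and 0.12 rad of the hole axis, tip 20 mm or more into the lower half, collar pressing the upper half over 2 N, fingers on the pin over 1 N (all of step 1 and linear speed of jar below 0.02 m/s and horizontal distance between each of pin, pin_tip and lower_hole below 0.004 m and angle between the z axis of pin and the z axis of jig, either way round below 0.12 rad and contact force between pin and the fingers above 1 N and value of joint lid below 0.02 rad and z of pin_tip in the frame of jig below 0.0095 m and contact force between pin and lid above 2 N); the arm keeps its last pose, push and grip.
It fails at once if the blue box is moved more than 20 mm (distance of tipbox from where it was at the start of the episode above 0.02 m).
It fails at once if the mouse is moved more than 20 mm (distance of mouse from where it was at the start of the episode above 0.02 m).
It fails at once if the white flask is moved more than 20 mm (distance of flask from where it was at the start of the episode above 0.02 m).
It fails at once if the black-knobbed spare pin is moved more than 20 mm (distance of spare from where it was at the start of the episode above 0.02 m).
It also fails if it takes over 64 s, if anything falls off the work surface, if the arm or the gripper's body presses on something with over 40 N, if the wrist force passes 120 N, or if a joint passes its speed limit or range.

## Working session

There is one attempt and no reset: what is moved stays moved. The work goes in short steps, Python scripts to look and compute and a tool call to move; the robot and the scene stay as the last step left them, time stands still between calls to the robot, and variables do not carry over. Pictures are saved under pics/ and viewed, on a budget of 10 in all, crops included, one or two more only if the job needs it, and the job is handed in when it is done.

Besides the shell and the picture viewer there is one more tool, called after ">>>" as name([rows], argument=value, ...), one row to a line, values as JSON. carry_out: Moves the arm, as the interface text tells. Its arguments: {"type":"object","properties":{"motion":{"type":"array","items":{"type":"array","items":{"type":"array","items":{"type":"number"}}}},"squeeze":{"type":"number"}},"required":["motion"]}

```bash
mkdir -p pics
cat > h.py <<'E'
import numpy as np, cv2
from scipy.spatial.transform import Rotation as R
from plant import readout, eyes, ticket, r
def snap(n,f=None):
    s=eyes.snapshot(n)
    if f: cv2.imwrite('pics/'+f,s['pixels'][:,:,::-1])
    return s
def att(s):
    a=np.array(s['attitude']); return a if a.shape==(3,3) else R.from_quat(a).as_matrix()
def ray(s,u,v):
    d=att(s)@np.linalg.solve(np.array(s['K']),[u,v,1.]); return np.array(s['origin']),d
def plane(s,u,v,z):
    o,d=ray(s,u,v); return o+d*(z-o[2])/d[2]
def proj(s,p):
    c=att(s).T@(np.array(p)-s['origin']); k=np.array(s['K'])@c; return k[:2]/k[2]
def st():
    t=readout.get_state(); print('t',round(t['clock'],2),'pos',np.round(t['tool_pos'],4),'rot',np.round(t['eef_rot'],4),'F',np.round(t['contact_force'],1),'op',round(t['opening'],3)); return t
E
python3 - <<'E'
from h import *
t=st(); print(r.tip_reach, np.round(t['q'],3))
a=snap('scene');b=snap('top')
for s in(a,b): print(np.array(s['K']).tolist(),s['origin'],np.round(att(s),3).tolist())
im=np.hstack([a['pixels'],b['pixels']])[:,:,::-1]
cv2.imwrite('pics/scene.png',cv2.resize(a['pixels'][:,:,::-1],(800,600)));cv2.imwrite('pics/top.png',cv2.resize(b['pixels'][:,:,::-1],(800,600),interpolation=cv2.INTER_CUBIC))
E
```

```text
t 0.0 pos [ 0.1986 -0.5919  0.2249] rot [ 9.869e-01  1.612e-01 -2.000e-04 -9.000e-04] F [0.4 0.4 0. ] op 0.997
0.022 [ 1.281  0.69  -0.194  1.566  0.157  0.903 -0.215]
[[359.3686729278032, 0.0, 258.03230736368266], [0.0, 359.3686729278032, 189.2859849277097], [0.0, 0.0, 1.0]] [0.97342761 0.40018636 0.57118919] [[-0.782, 0.395, -0.483], [0.624, 0.496, -0.604], [0.001, -0.774, -0.634]]
[[451.85382763726585, 0.0, 255.03933454238], [0.0, 451.85382763726585, 194.93259587981422], [0.0, 0.0, 1.0]] [ 0.47689419 -0.09265082  1.03963464] [[-0.024, -0.991, 0.134], [-1.0, 0.023, -0.008], [0.005, -0.134, -0.991]]
```

View pics/scene.png

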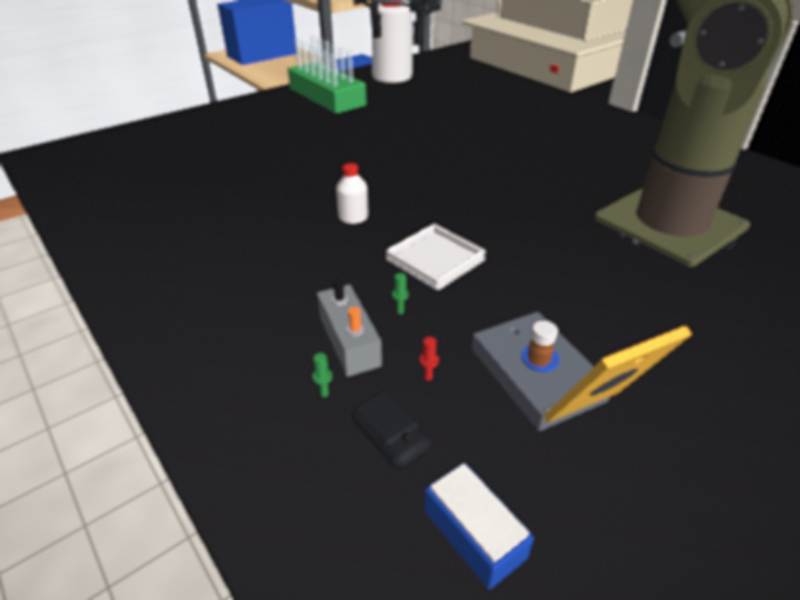

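View pics/top.png

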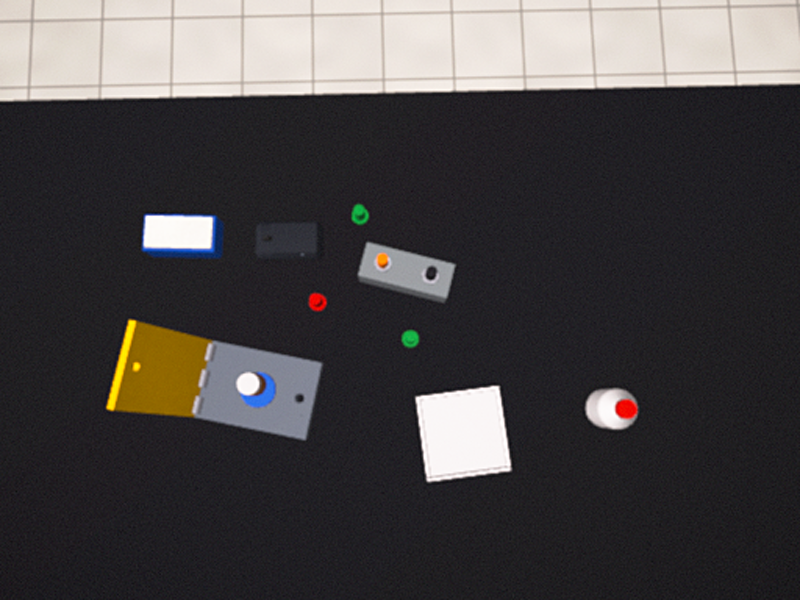

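The scene view shows the jar on the seal (540,345), the lid leaning back, and the tray at (437,257). The top view shows the jig hole at (299,398), the jar cap at (249,383), the tray at (463,433), and the orange pin in the stand at (382,260).

Pin candidates in the top view: orange (382,260), black (431,273), green (360,214) and (410,339), red (317,301). Only the orange one is in the stand with an orange knob, so that fits the description. I'll measure it now and confirm with a crop.

Run:
```python
from h import *
b=snap('top');a=snap('scene')
def blobs(s,lo,hi,mn=8):
    h=cv2.cvtColor(s['pixels'],cv2.COLOR_RGB2HSV); m=cv2.inRange(h,lo,hi)
    n,l,stt,c=cv2.connectedComponentsWithStats(m); return [(stt[i].tolist(),c[i],(l==i).astype(np.uint8)) for i in range(1,n) if stt[i][4]>=mn]
def rect(m):
    c=max(cv2.findContours(m,0,2)[0],key=cv2.contourArea); return cv2.boxPoints(cv2.minAreaRect(c))
# orange knob
for n,s in(('top',b),('scene',a)):
    for st_,c,m in blobs(s,(5,150,150),(16,255,255)): print(n,'orange',st_,c,plane(s,*c,0.075).round(4))
for st_,c,m in blobs(b,(0,0,200),(179,60,255),40):
    if st_[1]<70: continue
    print('white',st_,c); q=rect(m)
    for z in(0.02,0.091): print(z,plane(b,*c,z).round(4))
    if st_[4]>1500: print('tray corners z.02',[plane(b,*p,.02).round(4).tolist() for p in q])
h=cv2.cvtColor(b['pixels'],cv2.COLOR_RGB2HSV)
def gray(x,y): 
    print('hsv',h[int(y/1.5625),int(x/1.5625)])
gray(280,370);gray(400,275);gray(600,550);gray(165,370);gray(120,370)
for st_,c,m in blobs(b,(90,15,60),(130,110,190),150)+blobs(b,(0,0,75),(179,60,190),150):
    if st_[1]<70: continue
    q=rect(m); print('grey',st_,c.round(1),q.round(1).tolist())
    for z in(.03,.05): print(z,[plane(b,*p,z).round(4).tolist() for p in q])
im=b['pixels'][:,:,::-1]
cv2.imwrite('pics/c1.png',np.hstack([cv2.resize(im[130:230,200:300],(400,400),interpolation=2),cv2.resize(im[190:290,60:220],(640,400),interpolation=2)[:,:400]]))
```

```text
top orange [242, 163, 6, 8, 18] [244.94444444 167.66666667] [ 0.6678 -0.0804  0.075 ]
scene orange [224, 197, 7, 15, 81] [226.64197531 203.58024691] [ 0.6755 -0.0771  0.075 ]
scene orange [346, 222, 7, 9, 36] [349.41666667 224.97222222] [0.5245 0.1231 0.075 ]
white [92, 138, 44, 21, 892] [113.38004484 148.2029148 ]
0.02 [0.7312 0.2226 0.02  ]
0.091 [0.7135 0.2007 0.091 ]
white [151, 238, 15, 15, 167] [158.22155689 245.25149701]
0.02 [0.5062 0.1183 0.02  ]
0.091 [0.5042 0.1036 0.091 ]
white [266, 247, 61, 61, 2969] [296.03300775 277.18558437]
0.02 [ 0.4284 -0.1881  0.02  ]
0.091 [ 0.4318 -0.1814  0.091 ]
tray corners z.02 [[0.4821, -0.1217, 0.02], [0.4954, -0.243, 0.02], [0.3757, -0.2542, 0.02], [0.3629, -0.1347, 0.02]]
white [376, 250, 24, 24, 390] [387.10512821 262.03589744]
0.02 [ 0.4568 -0.3929  0.02  ]
0.091 [ 0.4582 -0.372   0.091 ]
hsv [113  31 149]
hsv [116  11 165]
hsv [150  57  27]
hsv [ 21 255 150]
hsv [ 28 255 255]
grey [125, 218, 82, 64, 3187] [166.6 249.8] [[124.9000015258789, 267.29998779296875], [135.3000030517578, 216.8000030517578], [206.5, 231.39999389648438], [196.
[... 620 characters left out ...]
1677, 0.05]]
grey [123, 218, 83, 64, 3250] [165.1 249.4] [[121.9000015258789, 266.5], [132.1999969482422, 216.3000030517578], [206.0, 231.5], [195.6999969482422, 281.6000061035156]]
0.03 [[0.4613, 0.196, 0.03], [0.5716, 0.1747, 0.03], [0.534, 0.01, 0.03], [0.4245, 0.0336, 0.03]]
0.05 [[0.4616, 0.1902, 0.05], [0.5698, 0.1694, 0.05], [0.5328, 0.008, 0.05], [0.4256, 0.0311, 0.05]]
grey [374, 248, 34, 27, 166] [391.1 259.1] [[374.0, 248.0], [407.0, 248.0], [407.0, 274.0], [374.0, 274.0]]
0.03 [[0.4885, -0.3628, 0.03], [0.4868, -0.4362, 0.03], [0.4299, -0.4323, 0.03], [0.4316, -0.3594, 0.03]]
0.05 [[0.4883, -0.3574, 0.05], [0.4866, -0.4294, 0.05], [0.4308, -0.4256, 0.05], [0.4325, -0.3541, 0.05]]
```

View pics/c1.png

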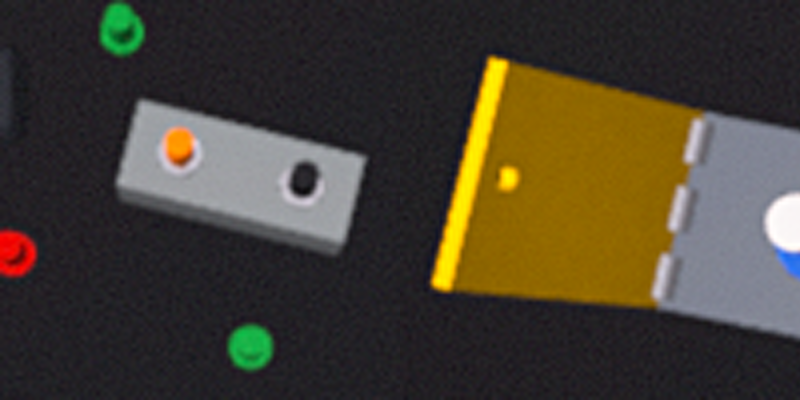

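The crop shows the orange-knobbed pin in the stand at (178,148), with the black spare beside it at (303,182). The green and red ones stand free on the bench, so the orange is the one meant. Next I turn the tool to align with the jig and travel above the jar.

>>> carry_out([
  [[0, 0, 0, 0, 0, -0.147, 100], [0, 0, 0, 0, 0, -0.147, 100], [0, 0, 0, 0, 0, -0.147, 100], [0, 0, 0, 0, 0, -0.147, 100], [0, 0, 0, 0, 0, -0.147, 100], [0, 0, 0, 0, 0, -0.147, 100], [0, 0, 0, 0, 0, -0.15, 100], [39, 8, 0, 0, 0, 0, 100]],
])

```text
clock: 1.0
tool_pos: [0.2113, -0.5603, 0.2247]
eef_rot: [0.78, 0.625, -0.001, 0.001]
contact_force: [0.6, 1.0, -0.3]
opening: 1.0
```

>>> carry_out([
  [[39, 8, 0, 0, 0, 0, 100], [39, 8, 0, 0, 0, 0, 100], [39, 8, 0, 0, 0, 0, 100], [39, 8, 0, 0, 0, 0, 100], [39, 8, 0, 0, 0, 0, 100], [39, 8, 0, 0, 0, 0, 100], [39, 8, 0, 0, 0, 0, 100], [39, 8, 0, 0, 0, 0, 100]],
])

```text
clock: 1.8
tool_pos: [0.3445, -0.2636, 0.2258]
eef_rot: [0.779, 0.627, 0.0, 0.0]
contact_force: [1.0, 0.1, 0.5]
opening: 1.0
```

>>> carry_out([
  [[39, 8, 0, 0, 0, 0, 100], [39, 8, 0, 0, 0, 0, 100], [39, 8, 0, 0, 0, 0, 100], [39, 8, 0, 0, 0, 0, 100], [39, 8, 0, 0, 0, 0, 100], [39, 8, 0, 0, 0, 0, 100], [39, 8, 0, 0, 0, 0, 100], [39, 8, 0, 0, 0, 0, 100]],
])

```text
clock: 2.6
tool_pos: [0.4736, 0.0277, 0.2257]
eef_rot: [0.779, 0.627, -0.0, 0.0]
contact_force: [0.6, -0.6, 0.5]
opening: 1.0
```

>>> carry_out([
  [[39, 8, 0, 0, 0, 0, 100], [20, 4, 0, 0, 0, 0, 100], [0, 0, 0, 0, 0, 0, 100], [0, 0, 0, 0, 0, 0, 100]],
])

```text
clock: 3.0
tool_pos: [0.497, 0.0806, 0.2254]
eef_rot: [0.779, 0.627, -0.001, 0.0]
contact_force: [0.5, 0.5, -0.1]
opening: 1.003
```

Run:
```python
from h import *
t=st(); print(np.round(t['q'],2)); s=snap('wrist'); print(s['origin'],att(s).round(3).tolist(),np.array(s['K'])[0,0])
Rt=R.from_quat(t['eef_rot']).as_matrix(); print('cam in tool',Rt.T@(np.array(s['origin'])-t['tool_pos']),(Rt.T@att(s)).round(3).tolist())
cv2.imwrite('pics/w1.png',cv2.resize(s['pixels'][:,:,::-1],(768,576),interpolation=2))
```

```text
t 3.0 pos [0.497  0.0806 0.2254] rot [ 7.788e-01  6.272e-01 -8.000e-04  1.000e-04] F [ 0.5  0.5 -0.1] op 1.003
[ 0.02  0.56 -0.43  1.92  0.33  0.74 -0.81]
[0.5107198  0.14535374 0.38351145] [[0.977, -0.205, -0.056], [-0.213, -0.944, -0.251], [-0.001, 0.258, -0.966]] 305.5818774901357
cam in tool [ 0.06600629 -0.00051398 -0.15819972] [[0.0, -0.967, -0.256], [1.0, 0.0, -0.001], [0.001, -0.256, 0.967]]
```

View pics/w1.png

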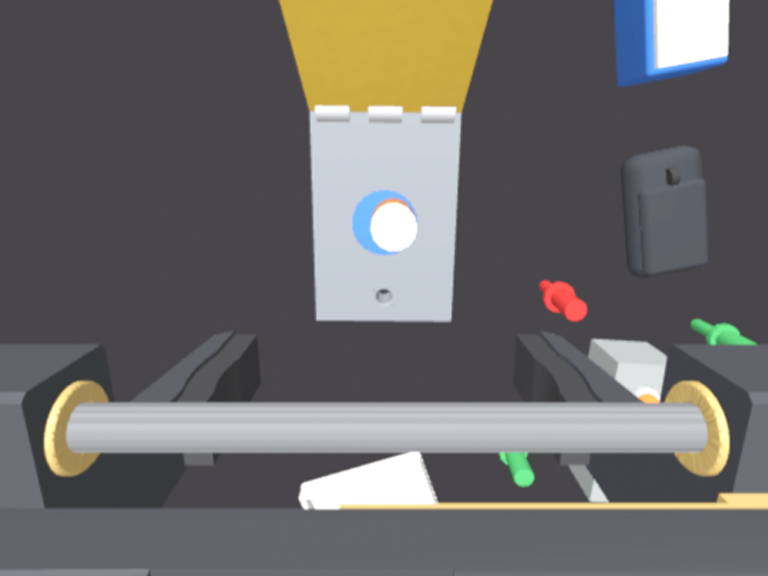

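The wrist view shows the jig square to the tool. The cap is at (394,226), the pin hole at (384,296), the front edge corners at (316,320) and (452,320), and the hinge at y=111. Next I work out positions.

Run:
```python
from h import *
t=readout.get_state();s=snap('wrist');b=snap('top')
h=cv2.cvtColor(s['pixels'],cv2.COLOR_RGB2HSV)
def cen(s,lo,hi,box):
    h=cv2.cvtColor(s['pixels'],cv2.COLOR_RGB2HSV);m=cv2.inRange(h,lo,hi);k=np.zeros_like(m);k[box[1]:box[3],box[0]:box[2]]=1;m*=k
    c=max(cv2.findContours(m,0,2)[0],key=cv2.contourArea);return np.array(cv2.minEnclosingCircle(c)[0]),cv2.contourArea(c)
cap,a=cen(s,(0,0,235),(179,25,255),(225,110,300,180));print('cap',cap,a,plane(s,*cap,.091))
hole,a=cen(s,(0,0,0),(179,255,120),(245,188,266,206));print('hole',hole,a,plane(s,*hole,.03))
hb,a=cen(b,(0,0,0),(179,255,90),(186,248,197,262));print('hole top',hb,a,plane(b,*hb,.03))
F=[plane(s,u/1.5,v/1.5,.03) for u,v in((316,320),(452,320))];H=[plane(s,u/1.5,v/1.5,.03) for u,v in((309,111),(462,111))]
print('front',np.round(F,4),'hinge',np.round(H,4))
d=F[0]-F[1];print('width',np.linalg.norm(d),'yaw y',np.arctan2(d[1],d[0]))
Rt=R.from_quat(t['eef_rot']).as_matrix(); print('cap in tool mm',Rt.T@(plane(s,*cap,.091)-t['tool_pos'])*1e3,'hole',Rt.T@(plane(s,*hole,.03)-t['tool_pos'])*1e3)
```

```text
cap [262.02337646 149.83644104] 728.0 [0.50612488 0.10515062 0.091     ]
hole [255.5 193. ] 3.0 [0.48658587 0.04788075 0.03      ]
hole top [191.5 254.5] 14.0 [0.4838388  0.04251949 0.03      ]
front [[0.4274 0.0344 0.03  ]
 [0.5358 0.0107 0.03  ]] hinge [[0.463  0.1908 0.03  ]
 [0.5714 0.1669 0.03  ]]
width 0.11092512313043587 yaw y 2.925978011239589
cap in tool mm [ 27.16180954   3.745938   134.36596451] hole [-32.85216821  -2.99277138 195.48489452]
```

>>> carry_out([
  [[14, 2, 10, 0, 0, 0, 100], [13, 2, 25, 0, 0, 0, 100], [0, 0, 35, 0, 0, 0, 100], [0, 0, 35, 0, 0, 0, 100], [0, 0, 30, 0, 0, 0, 100], [0, 0, 17, 0, 0, 0, 100], [0, 0, 5, 0, 0, 0, 100], [0, 0, 0, 0, 0, 0, 100]],
])

```text
clock: 3.95
tool_pos: [0.5069, 0.1058, 0.0685]
eef_rot: [0.779, 0.627, -0.001, 0.0]
contact_force: [-0.7, -0.7, 0.7]
opening: 0.994
```

>>> carry_out([
  [[0, 0, 0, 0, 0, 0, 25], [0, 0, 0, 0, 0, 0, 20], [0, 0, 0, 0, 0, 0, 20], [0, 0, 0, 0, 0, 0, 20], [0, 0, 0, 0, 0, 0, 20], [0, 0, 0, 0, 0, 0, 20], [0, 0, 0, 0, 0, 0, 20], [0, 0, 0, 0, 0, 0, 20]],
], squeeze=10)

```text
clock: 4.75
tool_pos: [0.5072, 0.1068, 0.0687]
eef_rot: [0.779, 0.627, -0.0, 0.0]
contact_force: [0.1, 0.0, -0.0]
opening: 0.336
```

>>> carry_out([
  [[0, 0, -15, 0, 0, 0, 20], [0, 0, -35, 0, 0, 0, 20], [0, 0, -40, 0, 0, 0, 20], [-15, -1, 0, 0, 0, 0, 20], [-35, -1, 0, 0, 0, 0, 20], [-40, -2, 0, 0, 0, 0, 20], [-40, -2, 0, 0, 0, 0, 20], [-40, -2, 0, 0, 0, 0, 20]],
])

```text
clock: 5.55
tool_pos: [0.4616, -0.0595, 0.158]
eef_rot: [0.779, 0.627, -0.001, -0.0]
contact_force: [0.3, -0.3, -1.1]
opening: 0.337
```

>>> carry_out([
  [[-40, -2, 0, 0, 0, 0, 20], [-40, -1, 0, 0, 0, 0, 20], [-35, -1, 0, 0, 0, 0, 20], [-20, -1, 10, 0, 0, 0, 20], [0, 0, 30, 0, 0, 0, 20], [0, 0, 40, 0, 0, 0, 20], [0, 0, 25, 0, 0, 0, 20], [0, 0, 0, 0, 0, 0, 20]],
])

```text
clock: 6.35
tool_pos: [0.4266, -0.1879, 0.0508]
eef_rot: [0.779, 0.627, -0.002, -0.003]
contact_force: [-0.3, 0.5, -0.5]
opening: 0.338
```

Run:
```python
from h import *
st(); a=snap('scene');b=snap('top')
cv2.imwrite('pics/jar.png',np.hstack([cv2.resize(a['pixels'][110:240,200:400,::-1],(400,260),interpolation=2),cv2.resize(b['pixels'][220:350,220:420,::-1],(400,260),interpolation=2)]))
```

```text
t 6.35 pos [ 0.4266 -0.1879  0.0508] rot [ 0.7787  0.6274 -0.0023 -0.0027] F [-0.3  0.5 -0.5] op 0.338
```

View pics/jar.png

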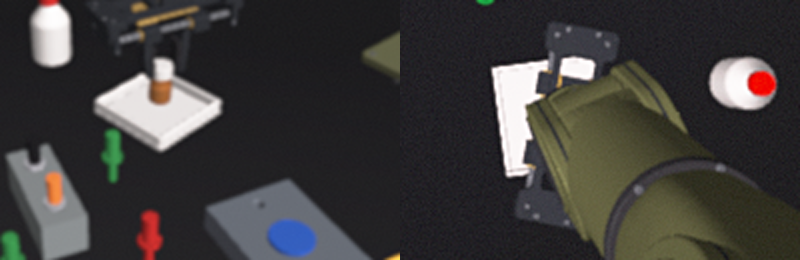

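The view shows the jar held upright over the tray, its base at about (160,100) near the middle, with the fingers inside the walls. Next I lower and release it.

>>> carry_out([
  [[0, 0, 5, 0, 0, 0, 20], [0, 0, 4, 0, 0, 0, 20], [0, 0, 2, 0, 0, 0, 20], [0, 0, 0, 0, 0, 0, 20], [0, 0, 0, 0, 0, 0, 20]],
])

```text
clock: 6.95
tool_pos: [0.4295, -0.1885, 0.043]
eef_rot: [0.779, 0.627, 0.0, 0.0]
contact_force: [0.0, -0.2, -0.9]
opening: 0.342
```

>>> carry_out([
  [[0, 0, 2, 0, 0, 0, 20], [0, 0, 2, 0, 0, 0, 20], [0, 0, 0, 0, 0, 0, 20], [0, 0, 0, 0, 0, 0, 20]],
])

```text
clock: 7.35
tool_pos: [0.4295, -0.1884, 0.0387]
eef_rot: [0.779, 0.627, -0.0, 0.0]
contact_force: [0.8, -0.0, -0.2]
opening: 0.335
```

>>> carry_out([
  [[0, 0, 0, 0, 0, 0, 55], [0, 0, 0, 0, 0, 0, 55], [0, 0, 0, 0, 0, 0, 55], [0, 0, -5, 0, 0, 0, 55], [0, 0, -20, 0, 0, 0, 55], [0, 0, -45, 0, 0, 0, 55], [0, 0, -50, 0, 0, 0, 55], [0, 0, -50, 0, 0, 0, 55]],
])

```text
clock: 8.15
tool_pos: [0.4285, -0.1882, 0.2108]
eef_rot: [0.779, 0.627, -0.0, -0.001]
contact_force: [1.8, -1.3, -0.8]
opening: 0.55
```

>>> carry_out([
  [[0, 0, -45, 0, 0, 0, 0], [0, 0, -10, 0, 0, 0, 0], [20, 0, 0, 0, 0, 0, 0], [40, 0, 0, 0, 0, 0, 0]],
], squeeze=20)

```text
clock: 8.55
tool_pos: [0.4412, -0.1325, 0.2636]
eef_rot: [0.781, 0.624, -0.001, 0.001]
contact_force: [1.0, 0.6, 0.2]
opening: 0.208
```

Run:
```python
from h import *
t=st(); b=snap('top');a=snap('scene')
x=np.array([.214,.977,0]);x/=np.linalg.norm(x);hg=np.array([.516,.179,.03])
for th in np.arange(1.6,2.06,.05):
    e=hg+.16*(-np.cos(th)*x+np.sin(th)*np.array([0,0,1])); print(round(th,2),proj(b,e).round(1),e.round(3))
print('seen inner end edge at ~(80.5,233.7)')
tgt=hg+x*.10; Rt=R.from_quat(t['eef_rot']).as_matrix(); print((Rt.T@(tgt-t['tool_pos'])*1e3).round(1))
cv2.imwrite('pics/jar2.png',np.hstack([cv2.resize(a['pixels'][110:240,200:400,::-1],(400,260),interpolation=2),cv2.resize(b['pixels'][180:310,40:240,::-1],(400,260),interpolation=2)]))
```

```text
t 8.55 pos [ 0.4412 -0.1325  0.2636] rot [ 7.812e-01  6.243e-01 -1.000e-03  7.000e-04] F [1.  0.6 0.2] op 0.208
1.6 [104.5 238.1] [0.517 0.184 0.19 ]
1.65 [100.4 237.3] [0.519 0.191 0.189]
1.7 [ 96.4 236.5] [0.52  0.199 0.189]
1.75 [ 92.5 235.7] [0.522 0.207 0.187]
1.8 [ 88.8 235. ] [0.524 0.215 0.186]
1.85 [ 85.1 234.2] [0.525 0.222 0.184]
1.9 [ 81.7 233.5] [0.527 0.23  0.181]
1.95 [ 78.4 232.8] [0.529 0.237 0.179]
2.0 [ 75.2 232.2] [0.53  0.244 0.175]
2.05 [ 72.3 231.6] [0.532 0.251 0.172]
seen inner end edge at ~(80.5,233.7)
[420.9   3.6 232.6]
```

View pics/jar2.png

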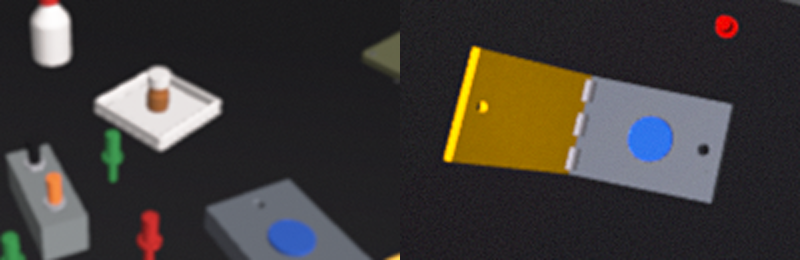

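The jar stands upright in the tray (160,90), let go, and the lid is at about 1.92 rad. Next I go behind the lid with the fingers shut.

>>> carry_out([
  [[40, 1, 0, 0, 0, 0, 0], [42, 1, 0, 0, 0, 0, 0], [42, 1, 0, 0, 0, 0, 0], [42, 1, 0, 0, 0, 0, 0], [42, 0, 0, 0, 0, 0, 0], [42, 0, 0, 0, 0, 0, 0], [42, 0, 0, 0, 0, 0, 0], [42, 0, 0, 0, 0, 0, 0]],
])

```text
clock: 9.45
tool_pos: [0.5171, 0.1965, 0.2629]
eef_rot: [0.779, 0.627, -0.001, 0.0]
contact_force: [0.9, -0.8, -0.0]
opening: 0.003
```

>>> carry_out([
  [[42, 0, 0, 0, 0, 0, 0], [35, 0, 0, 0, 0, 0, 0], [7, 0, 15, 0, 0, 0, 0], [0, 0, 35, 0, 0, 0, 0], [0, 0, 35, 0, 0, 0, 0], [0, 0, 12, 0, 0, 0, 0], [0, 0, 0, 0, 0, 0, 0], [0, 0, 0, 0, 0, 0, 0]],
])

```text
clock: 10.25
tool_pos: [0.5358, 0.2777, 0.1675]
eef_rot: [0.779, 0.627, 0.001, 0.0]
contact_force: [0.9, 0.4, 0.2]
opening: 0.007
```

>>> carry_out([
  [[-10, 0, 0, 0, 0, 0, 0], [-15, 0, 0, 0, 0, 0, 0], [-12, 0, 0, 0, 0, 0, 0], [-12, 0, 0, 0, 0, 0, 0], [-12, 0, 0, 0, 0, 0, 0], [-12, 0, 0, 0, 0, 0, 0], [-12, 0, 0, 0, 0, 0, 0], [-12, 0, 0, 0, 0, 0, 0]],
])

```text
clock: 11.05
tool_pos: [0.5144, 0.182, 0.1667]
eef_rot: [0.779, 0.627, -0.0, 0.0]
contact_force: [0.4, 0.1, 1.1]
opening: 0.002
```

>>> carry_out([
  [[-12, 0, 0, 0, 0, 0, 0], [-12, 0, 0, 0, 0, 0, 0], [-12, 0, 0, 0, 0, 0, 0], [-12, 0, 0, 0, 0, 0, 0], [-12, 0, 0, 0, 0, 0, 0], [-12, 0, 0, 0, 0, 0, 0], [0, 0, 0, 0, 0, 0, 0], [0, 0, 0, 0, 0, 0, 0]],
])

```text
clock: 11.85
tool_pos: [0.4994, 0.1127, 0.1668]
eef_rot: [0.779, 0.627, 0.0, -0.0]
contact_force: [-0.1, 1.2, 0.2]
opening: 0.008
```

Run:
```python
from h import *
t=st(); a=snap('scene');b=snap('top')
cv2.imwrite('pics/lid.png',np.hstack([cv2.resize(a['pixels'][150:280,250:450,::-1],(400,260),interpolation=2),cv2.resize(b['pixels'][180:310,40:240,::-1],(400,260),interpolation=2)]))
```

```text
t 11.85 pos [0.4994 0.1127 0.1668] rot [ 7.79e-01  6.27e-01  3.00e-04 -1.00e-04] F [-0.1  1.2  0.2] op 0.008
```

View pics/lid.png

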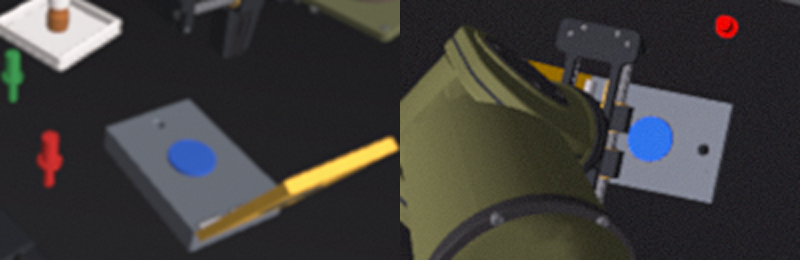

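The crop shows the lid still open, with its edge at about (395,145), and the fingers in front of it at (240,40). I'll check the lid angle against both views.

Run:
```python
from h import *
a=snap('scene')
x=np.array([.214,.977,0]);x/=np.linalg.norm(x);y=np.array([-x[1],x[0],0]);z=np.array([0,0,1]);hg=np.array([.516,.179,.03])
f=lambda p:((proj(a,p)-[250,150])*2).round(0)
print('hinge',f(hg-.055*y),f(hg+.055*y),'tip',f([.4994,.1127,.145]))
for th in (1.2,1.4,1.6,1.8,1.9,2.05,2.2,2.4):
    e=hg+.16*(-np.cos(th)*x+np.sin(th)*z); print(th,f(e-.055*y),f(e+.055*y))
im=a['pixels'][:,:,::-1].copy()
cv2.imwrite('pics/lid2.png',cv2.resize(im[90:290,220:480],(780,600),interpolation=2))
```

```text
hinge [196. 231.] [285. 192.] tip [220.  79.]
1.2 [182.  74.] [280.  40.]
1.4 [206.  86.] [306.  51.]
1.6 [231. 107.] [334.  69.]
1.8 [257. 136.] [361.  95.]
1.9 [269. 152.] [374. 110.]
2.05 [287. 180.] [392. 135.]
2.2 [302. 210.] [408. 163.]
2.4 [318. 252.] [423. 201.]
```

View pics/lid2.png

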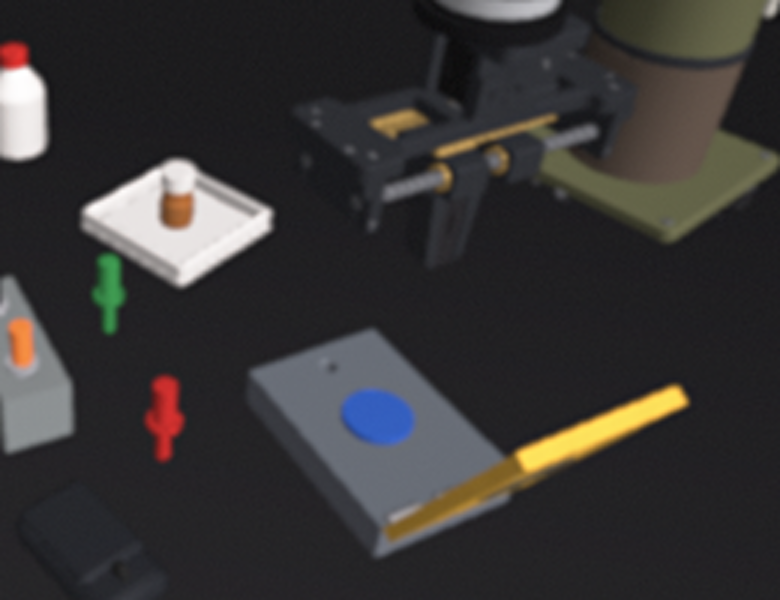

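The lid is at its stop (about 2.05 rad), and the fingertips look some 30 mm higher than the stated tip reach implies. I'll triangulate the tip from the scene and wrist views.

Run:
```python
from h import *
t=st(); a=snap('scene');w=snap('wrist')
u=(428/3+220,264/3+90); u2=(452/3+220,258/3+90)   # tip bottom corners in scene
T=np.array(t['tool_pos']);Rt=R.from_quat(t['eef_rot']).as_matrix()
for uu in(u,u2):
    o,d=ray(a,*uu); # intersect with vertical plane through tool y-z: tool x=0 and x=+9
    n=Rt[:,0]
    for off in(0,.009): k=((T+off*n-o)@n)/(d@n); print(off,(Rt.T@(o+k*d-T)*1e3).round(1))
print('wrist proj tip z=22',proj(w,T+Rt@[0.009,0,.022]),'z=-8',proj(w,T+Rt@[.009,0,-.008]))
cv2.imwrite('pics/w2.png',cv2.resize(w['pixels'][120:384,100:420,::-1],(720,594),interpolation=2))
```

```text
t 12.0 pos [0.4994 0.1135 0.1668] rot [ 7.786e-01  6.276e-01  4.000e-04 -2.000e-04] F [-0.5  0.3 -0.5] op 0.003
0 [ 0.   1.  -5.9]
0.009 [  9.   10.5 -15.3]
0 [ -0.  -17.9  -4.1]
0.009 [  9.   -8.  -13.6]
wrist proj tip z=22 [258.39680791 203.2884125 ] z=-8 [258.54413775 220.61185886]
```

View pics/w2.png

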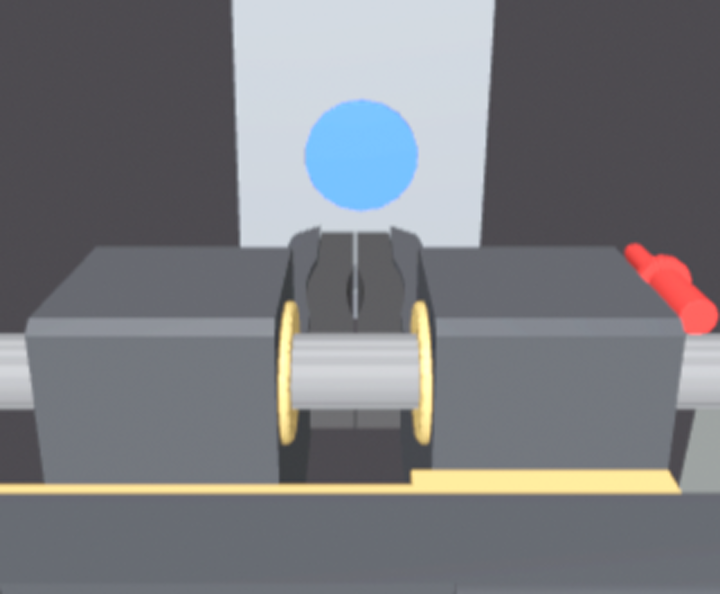

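The wrist view puts the fingertip edge at (355,228), about 9–15 mm behind the reported TCP rather than 22 ahead. The fingers therefore skimmed the lid's top edge and pushed it back to its stop. I'll go around again, lower this time.

>>> carry_out([
  [[0, 0, -25, 0, 0, 0, 0], [0, 0, -35, 0, 0, 0, 0], [20, 0, 0, 0, 0, 0, 0], [35, 0, 0, 0, 0, 0, 0], [35, 0, 0, 0, 0, 0, 0], [35, 0, 0, 0, 0, 0, 0], [35, 0, 0, 0, 0, 0, 0], [30, 0, 0, 0, 0, 0, 0]],
])

```text
clock: 12.9
tool_pos: [0.5396, 0.3008, 0.2267]
eef_rot: [0.778, 0.628, 0.0, -0.0]
contact_force: [0.2, -0.7, -0.0]
opening: 0.001
```

>>> carry_out([
  [[0, 0, 25, 0, 0, 0, 0], [0, 0, 35, 0, 0, 0, 0], [0, 0, 30, 0, 0, 0, 0], [0, 0, 9, 0, 0, 0, 0], [0, 0, 0, 0, 0, 0, 0], [-12, 0, 0, 0, 0, 0, 0], [-12, 0, 0, 0, 0, 0, 0], [-12, 0, 0, 0, 0, 0, 0]],
])

```text
clock: 13.7
tool_pos: [0.5332, 0.2636, 0.1296]
eef_rot: [0.779, 0.627, 0.003, -0.0]
contact_force: [1.0, 4.6, 3.6]
opening: 0.006
```

>>> carry_out([
  [[-10, 0, 0, 0, 0, 0, 0], [-10, 0, 0, 0, 0, 0, 0], [-10, 0, 0, 0, 0, 0, 0], [-10, 0, 0, 0, 0, 0, 0]],
])

```text
clock: 14.1
tool_pos: [0.5232, 0.2227, 0.1276]
eef_rot: [0.779, 0.627, -0.0, 0.0]
contact_force: [0.4, 2.0, 1.8]
opening: 0.003
```

Run:
```python
from h import *
t=st(); a=snap('scene')
h=cv2.cvtColor(a['pixels'],cv2.COLOR_RGB2HSV);m=cv2.inRange(h,(18,150,90),(32,255,255));ys,xs=np.nonzero(m);print('yellow bbox crop1',(xs.min()-250)*2,(xs.max()-250)*2,(ys.min()-150)*2,(ys.max()-150)*2, 'rightmost y',(ys[xs==xs.max()].mean()-150)*2)
cv2.imwrite('pics/lid3.png',cv2.resize(a['pixels'][90:290,220:480,::-1],(780,600),interpolation=2))
```

```text
t 14.1 pos [0.5232 0.2227 0.1276] rot [ 7.790e-01  6.271e-01 -4.000e-04  2.000e-04] F [0.4 2.  1.8] op 0.003
yellow bbox crop1 198 310 138 236 rightmost y 170.0
```

Contact with the lid is felt (about 4 N) and it's moving, so I keep pushing.

>>> carry_out([
  [[-12, 0, 0, 0, 0, 0, 0], [-12, 0, 0, 0, 0, 0, 0], [-12, 0, 0, 0, 0, 0, 0], [-12, 0, 0, 0, 0, 0, 0], [-12, 0, 0, 0, 0, 0, 0], [-12, 0, 0, 0, 0, 0, 0], [-12, 0, 0, 0, 0, 0, 0], [-12, 0, 0, 0, 0, 0, 0]],
])

```text
clock: 14.95
tool_pos: [0.5027, 0.1287, 0.1276]
eef_rot: [0.779, 0.627, -0.0, 0.0]
contact_force: [-0.4, 0.7, -1.1]
opening: 0.005
```

>>> carry_out([
  [[-10, 0, 0, 0, 0, 0, 0], [-10, 0, 0, 0, 0, 0, 0], [0, 0, 0, 0, 0, 0, 0], [0, 0, 0, 0, 0, 0, 0], [0, 0, 0, 0, 0, 0, 0]],
])

```text
clock: 15.45
tool_pos: [0.499, 0.1114, 0.1278]
eef_rot: [0.779, 0.627, 0.0, -0.0]
contact_force: [-0.3, -0.1, -0.4]
opening: 0.007
```

Run:
```python
from h import *
t=st(); a=snap('scene');b=snap('top')
cv2.imwrite('pics/lid4.png',np.hstack([cv2.resize(a['pixels'][110:290,220:420,::-1],(400,360),interpolation=2),cv2.resize(b['pixels'][150:330,40:240,::-1],(400,360),interpolation=2)]))
```

```text
t 15.45 pos [0.499  0.1114 0.1278] rot [ 7.786e-01  6.275e-01  4.000e-04 -1.000e-04] F [-0.3 -0.1 -0.4] op 0.007
```

View pics/lid4.png

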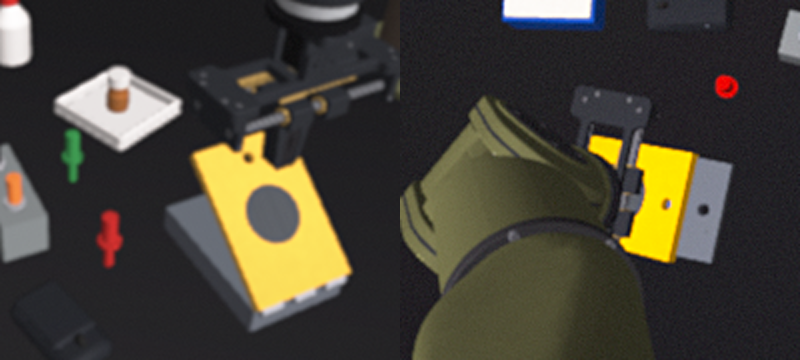

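The lid has passed its balance point and is sinking shut, and the jar stands in the tray (118,90). Next I rise and go over the pin with the fingers part open.

>>> carry_out([
  [[0, 0, -25, 0, 0, 0, 0], [0, 0, -40, 0, 0, 0, 50], [0, 0, -35, 0, 0, 0, 60], [-15, 20, 0, 0, 0, 0.056, 60], [-30, 40, 0, 0, 0, 0, 60], [-30, 40, 0, 0, 0, 0, 60], [-30, 40, 0, 0, 0, 0, 60], [-20, 30, 0, 0, 0, 0, 60]],
])

```text
clock: 16.35
tool_pos: [0.6317, -0.0582, 0.2274]
eef_rot: [0.797, 0.604, -0.0, 0.001]
contact_force: [0.3, 0.4, 0.5]
opening: 0.595
```

>>> carry_out([
  [[-20, 25, 0, 0, 0, 0, 60], [0, 0, 0, 0, 0, 0, 60], [0, 0, 0, 0, 0, 0, 60]],
])

```text
clock: 16.65
tool_pos: [0.6487, -0.0801, 0.2272]
eef_rot: [0.796, 0.605, -0.0, -0.001]
contact_force: [-0.3, 1.0, -0.0]
opening: 0.6
```

Run:
```python
from h import *
t=st(); w=snap('wrist'); b=snap('top');a=snap('scene')
def O(s,lo=(5,150,150),hi=(16,255,255)):
    m=cv2.inRange(cv2.cvtColor(s['pixels'],cv2.COLOR_RGB2HSV),lo,hi);m[:100]*=(s is w)
    c=[x for x in cv2.findContours(m,0,2)[0] if cv2.contourArea(x)>5];return [(np.mean(x[:,0],0).round(1),cv2.boundingRect(x)) for x in c]
for n,s in(('w',w),('t',b),('s',a)): print(n,O(s))
cv2.imwrite('pics/w3.png',cv2.resize(w['pixels'][:,:,::-1],(768,576),interpolation=2))
```

```text
t 16.65 pos [ 0.6487 -0.0801  0.2272] rot [ 7.963e-01  6.049e-01 -1.000e-04 -6.000e-04] F [-0.3  1.  -0. ] op 0.6
w [(array([280.1, 165.6]), (273, 158, 16, 18))]
t []
s [(array([226.7, 205. ]), (223, 197, 8, 15)), (array([279.3, 160.5]), (277, 156, 6, 9))]
```

View pics/w3.png

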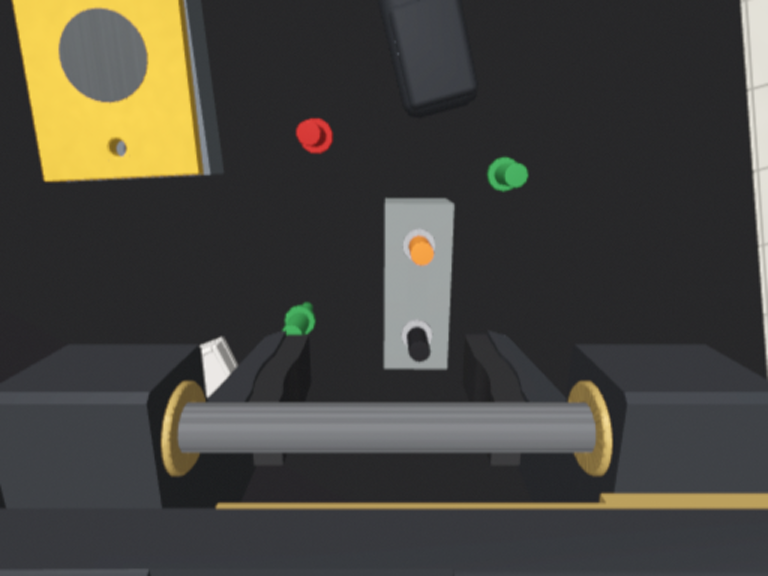

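The lid is down (hole at (118,148)) and the orange knob is at (421,251). The stand is square to the tool, and the black spare is nearer, at (418,345). I'll work out the offsets.

Run:
```python
from h import *
t=readout.get_state(); w=snap('wrist');b=snap('top');a=snap('scene')
T=np.array(t['tool_pos']);Rt=R.from_quat(t['eef_rot']).as_matrix()
def cc(s,lo,hi,box):
    m=cv2.inRange(cv2.cvtColor(s['pixels'],cv2.COLOR_RGB2HSV),lo,hi);k=np.zeros_like(m);k[box[1]:box[3],box[0]:box[2]]=1
    c=max(cv2.findContours(m*k,0,2)[0],key=cv2.contourArea);return np.array(cv2.minEnclosingCircle(c)[0]),cv2.boundingRect(c)
for n,uv,z in(('knob top',(281.3,168.3),.087),('collar',(279.3,163),.055),('collar bottom-left',(279.3,163),.05)):
    p=plane(w,*uv,z); print(n,p.round(4),(Rt.T@(p-T)*1e3).round(1))
e=[plane(w,u/1.5,v/1.5,.05) for u,v in((385,198),(384,369),(448,369))];d=e[0]-e[1];print('stand L edge yaw',np.arctan2(d[1],d[0]),'tool x yaw',np.arctan2(Rt[1,0],Rt[0,0]),np.linalg.norm(d),np.linalg.norm(e[2]-e[1]))
for n,s,box in(('top',b,(266,247,330,310)),):
    m=cv2.inRange(cv2.cvtColor(s['pixels'],cv2.COLOR_RGB2HSV),(3,60,40),(20,255,255));ys,xs=np.nonzero(m[245:312,262:332]);print('amber top',len(xs),xs.mean()+262 if len(xs) else 0,ys.mean()+245 if len(xs) else 0)
m=cv2.inRange(cv2.cvtColor(a['pixels'],cv2.COLOR_RGB2HSV),(3,80,40),(16,255,255))[140:185,250:310];ys,xs=np.nonzero(m);u=(xs.mean()+250,ys.mean()+140);print('amber scene',u,len(xs),plane(a,*u,.023))
hl=np.array((118.5,148))/1.5; p=plane(w,*hl,.0511);print('lid hole z51',p.round(4))
# lid tilt: front edge corners
```

```text
knob top [ 0.6726 -0.0765  0.087 ] [  7.9  23.1 140.9]
collar [ 0.6727 -0.0769  0.055 ] [  7.6  23.3 172.9]
collar bottom-left [ 0.6728 -0.0778  0.05  ] [  6.7  23.7 177.9]
stand L edge yaw 1.296500513313791 tool x yaw 1.3029120479807073 0.13451683006764084 0.05105999476800645
amber top 0 0 0
amber scene (np.float64(278.5686274509804), np.float64(159.72549019607843)) 102 [ 0.43468463 -0.18617556  0.023     ]
lid hole z51 [0.4864 0.0446 0.0511]
```

>>> carry_out([
  [[4, 12, 0, 0, 0, 0, 60], [4, 11, 10, 0, 0, 0, 60], [0, 0, 35, 0, 0, 0, 60], [0, 0, 40, 0, 0, 0, 60], [0, 0, 40, 0, 0, 0, 60], [0, 0, 20, 0, 0, 0, 60], [0, 0, 0, 0, 0, 0, 60], [0, 0, 0, 0, 0, 0, 60]],
])

```text
clock: 17.75
tool_pos: [0.6736, -0.0782, 0.0827]
eef_rot: [0.796, 0.605, 0.0, -0.0]
contact_force: [-0.5, 0.4, 0.9]
opening: 0.601
```

Run:
```python
from h import *
t=st(); w=snap('wrist'); a=snap('scene')
cv2.imwrite('pics/p1.png',np.hstack([cv2.resize(w['pixels'][100:340,150:370,::-1],(440,480),interpolation=2),cv2.resize(a['pixels'][130:250,180:270,::-1],(360,480),interpolation=2)]))
```

```text
t 17.75 pos [ 0.6736 -0.0782  0.0827] rot [ 7.960e-01  6.053e-01  2.000e-04 -1.000e-04] F [-0.5  0.4  0.9] op 0.601
```

View pics/p1.png

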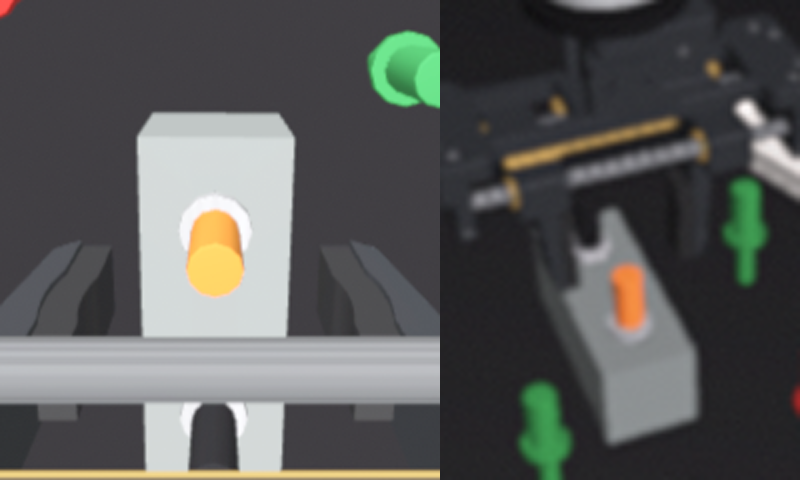

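The crop shows the knob centred between the open fingertips (left crop (215,270), pads at v 245–330). I lower 30 mm more and grip.

>>> carry_out([
  [[2, 0, 10, 0, 0, 0, 60], [0, 0, 10, 0, 0, 0, 60], [0, 0, 6, 0, 0, 0, 60], [0, 0, 3, 0, 0, 0, 60], [0, 0, 0, 0, 0, 0, 60]],
])

```text
clock: 18.35
tool_pos: [0.6733, -0.0769, 0.053]
eef_rot: [0.796, 0.605, -0.001, -0.0]
contact_force: [1.2, -0.1, -0.5]
opening: 0.601
```

>>> carry_out([
  [[0, 0, 0, 0, 0, 0, 30], [0, 0, 0, 0, 0, 0, 5], [0, 0, 0, 0, 0, 0, 5], [0, 0, 0, 0, 0, 0, 5], [0, 0, 0, 0, 0, 0, 5], [0, 0, 0, 0, 0, 0, 5], [0, 0, 0, 0, 0, 0, 5]],
], squeeze=40)

```text
clock: 19.05
tool_pos: [0.6739, -0.0769, 0.0539]
eef_rot: [0.796, 0.605, 0.0, 0.0]
contact_force: [0.1, -0.2, 0.8]
opening: 0.171
```

>>> carry_out([
  [[0, 0, -10, 0, 0, 0, 5], [0, 0, -25, 0, 0, 0, 5], [0, 0, -35, 0, 0, 0, 5], [0, 0, -30, 0, 0, 0, 5], [0, 0, -10, 0, 0, 0, 5], [5, -15, 0, 0, 0, 0, 5], [10, -33, 0, 0, 0, 0, 5], [11, -35, 0, 0, 0, 0, 5]],
])

```text
clock: 19.85
tool_pos: [0.5996, -0.0298, 0.163]
eef_rot: [0.797, 0.604, -0.0, -0.0]
contact_force: [0.0, 0.8, -0.5]
opening: 0.165
```

>>> carry_out([
  [[11, -35, 0, 0, 0, 0, 5], [11, -35, 0, 0, 0, 0, 5], [10, -35, 0, 0, 0, 0, 5], [7, -25, 10, 0, 0, 0, 5], [0, 0, 20, 0, 0, 0, 5], [0, 0, 15, 0, 0, 0, 5], [0, 0, 0, 0, 0, 0, 5], [0, 0, 0, 0, 0, 0, 5]],
])

```text
clock: 20.65
tool_pos: [0.4857, 0.0427, 0.1186]
eef_rot: [0.796, 0.605, -0.0, -0.0]
contact_force: [0.8, 0.7, -0.5]
opening: 0.167
```

Run:
```python
from h import *
t=st(); w=snap('wrist'); a=snap('scene')
cv2.imwrite('pics/q1.png',np.hstack([cv2.resize(w['pixels'][140:270,200:310,::-1],(440,520),interpolation=2),cv2.resize(a['pixels'][125:255,255:345,::-1],(360,520),interpolation=2)]))
```

```text
t 20.65 pos [0.4857 0.0427 0.1186] rot [ 7.961e-01  6.051e-01 -4.000e-04 -2.000e-04] F [ 0.8  0.7 -0.5] op 0.167
```

View pics/q1.png

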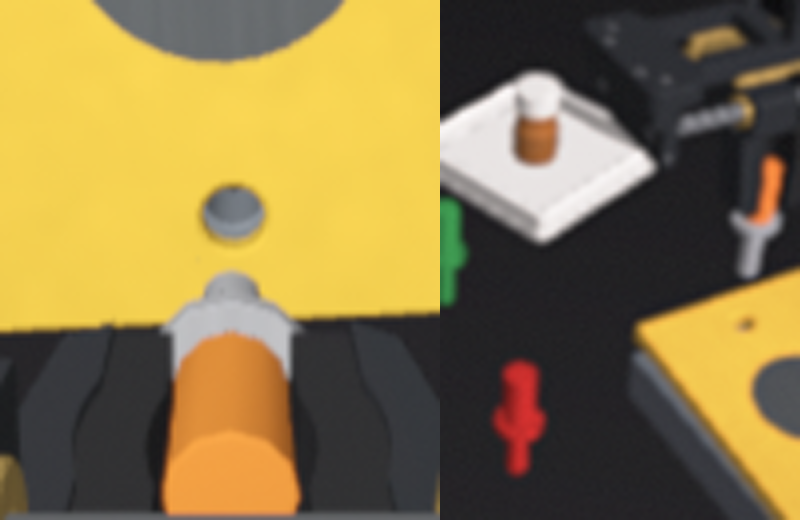

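The wrist crop shows the lid hole at (233,212), and the shank tip at (232,278) directly in line. The scene crop shows the pin held, seeming to lean, so I check that numerically.

Run:
```python
from h import *
t=readout.get_state(); w=snap('wrist'); a=snap('scene')
T=np.array(t['tool_pos']);Rt=R.from_quat(t['eef_rot']).as_matrix()
W=lambda u,v:(u/4+200,v/4+140)
S=lambda u,v:((u-440)/4+255,v/4+125)
tl=lambda p:(Rt.T@(p-T)*1e3).round(1)
zt=T[2]-.0375
h=plane(w,*W(233,212),.051); print('hole wrist',h.round(4),tl(h))
p=plane(w,*W(232,281),zt);print('tip wrist',p.round(4),tl(p))
k=plane(w,*W(232,478),zt+.071);print('knob top wrist',k.round(4),tl(k))
h=plane(a,*S(746,324),.051); print('hole scene',h.round(4),tl(h))
p=plane(a,*S(748,274),zt);print('tip scene',p.round(4),tl(p))
k=plane(a,*S(774,162),zt+.071);print('knobtop scene',k.round(4),tl(k))
v=T+Rt@[0,0,.0375];print('proj vertical pin scene tip',((proj(a,v)-[255,125])*4+[440,0]).round(),'knob',((proj(a,v+[0,0,.071])-[255,125])*4+[440,0]).round())
```

```text
hole wrist [0.4872 0.0454 0.051 ] [ 2.7  0.  68.2]
tip wrist [0.486  0.0421 0.0817] [-0.8 -0.2 37.5]
knob top wrist [0.4861 0.0429 0.1527] [  0.   -0.3 -33.5]
hole scene [0.4882 0.0475 0.051 ] [ 4.9  0.4 68.2]
tip scene [0.4864 0.0419 0.0817] [-0.9  0.2 37.5]
knobtop scene [0.4816 0.0425 0.1527] [ -1.6  -4.5 -33.5]
proj vertical pin scene tip [749. 275.] knob [768. 166.]
```

A vertical pin would project the same way, so the pin is upright. The hole lies about 4 mm ahead in tool x. I shift, lower close to the hole and recheck.

>>> carry_out([
  [[3.5, 0, 5, 0, 0, 0, 5], [0, 0, 10, 0, 0, 0, 5], [0, 0, 8, 0, 0, 0, 5], [0, 0, 0, 0, 0, 0, 5], [0, 0, 0, 0, 0, 0, 5]],
])

```text
clock: 21.35
tool_pos: [0.4865, 0.0461, 0.0952]
eef_rot: [0.796, 0.605, -0.001, -0.0]
contact_force: [-0.6, -0.3, -1.1]
opening: 0.168
```

Run:
```python
from h import *
t=st(); w=snap('wrist'); a=snap('scene')
cv2.imwrite('pics/q2.png',np.hstack([cv2.resize(w['pixels'][170:240,225:295,::-1],(400,400),interpolation=2),cv2.resize(a['pixels'][170:220,310:360,::-1],(400,400),interpolation=2)]))
```

```text
t 21.35 pos [0.4865 0.0461 0.0952] rot [ 7.961e-01  6.052e-01 -5.000e-04 -2.000e-04] F [-0.6 -0.3 -1.1] op 0.168
```

View pics/q2.png

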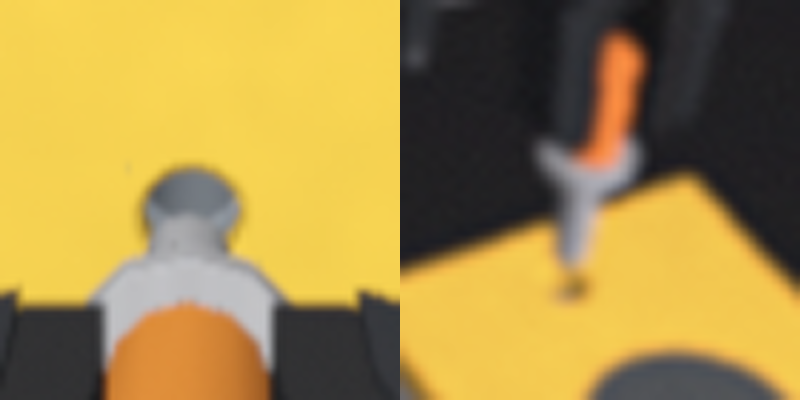

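Wrist crop: hole centre about (191,213), tip end about (188,233). Scene crop: tip (570,265) just above the hole at (572,290).

Run:
```python
from h import *
t=readout.get_state(); w=snap('wrist'); a=snap('scene')
T=np.array(t['tool_pos']);Rt=R.from_quat(t['eef_rot']).as_matrix()
tl=lambda p:(Rt.T@(p-T)*1e3).round(1)
W=lambda u,v:(u/5.714+225,v/5.714+170)
S=lambda u,v:((u-400)/8+310,v/8+170)
zt=T[2]-.0375
print('hole w',tl(plane(w,*W(191.5,213),.051)),'tip w',tl(plane(w,*W(188,233),zt)))
print('hole s',tl(plane(a,*S(571,289),.051)),'tip s',tl(plane(a,*S(571,263),zt)))
print('predict tip px from x=-.8:',(np.array(proj(w,T+Rt@[-.0008,0,.0375]))-[225,170])*5.714,(np.array(proj(a,T+Rt@[-.0008,0,.0375]))-[310,170])*8+[400,0])
```

```text
hole w [-1.1  0.2 44.7] tip w [-1.2 -0.3 37.5]
hole s [ 1.8  1.3 44.7] tip s [-0.7  0.9 37.5]
predict tip px from x=-.8: [190.35057376 229.65756346] [573.50255835 261.90050536]
```

>>> carry_out([
  [[0.7, 0.4, 2, 0, 0, 0, 5], [0, 0, 2, 0, 0, 0, 5], [0, 0, 2, 0, 0, 0, 5], [0, 0, 2, 0, 0, 0, 5], [0, 0, 2, 0, 0, 0, 5], [0, 0, 1, 0, 0, 0, 5], [0, 0, 0, 0, 0, 0, 5], [0, 0, 0, 0, 0, 0, 5]],
])

```text
clock: 22.35
tool_pos: [0.4875, 0.0467, 0.0847]
eef_rot: [0.796, 0.605, -0.0, 0.0]
contact_force: [-0.3, 0.3, -0.2]
opening: 0.171
```

There's no resistance with the tip about 4 mm inside the lid hole. I continue down.

>>> carry_out([
  [[0, 0, 2, 0, 0, 0, 5], [0, 0, 2, 0, 0, 0, 5], [0, 0, 2, 0, 0, 0, 5], [0, 0, 2, 0, 0, 0, 5], [0, 0, 2, 0, 0, 0, 5], [0, 0, 2, 0, 0, 0, 5], [0, 0, 0, 0, 0, 0, 5], [0, 0, 0, 0, 0, 0, 5]],
])

```text
clock: 23.15
tool_pos: [0.4875, 0.0467, 0.0727]
eef_rot: [0.796, 0.605, -0.0, 0.0]
contact_force: [-0.2, 0.3, -1.1]
opening: 0.169
```

>>> carry_out([
  [[-1.2, 0, 0, 0, 0, 0, 5], [0, 0, 1, 0, 0, 0, 5], [0, 0, 1.5, 0, 0, 0, 5], [0, 0, 1.5, 0, 0, 0, 5], [0, 0, 1.5, 0, 0, 0, 5], [0, 0, 1.5, 0, 0, 0, 5], [0, 0, 0, 0, 0, 0, 5], [0, 0, 0, 0, 0, 0, 5]],
])

```text
clock: 23.95
tool_pos: [0.4871, 0.0456, 0.0657]
eef_rot: [0.796, 0.605, -0.0, 0.0]
contact_force: [-0.6, -0.0, -0.1]
opening: 0.166
```

>>> carry_out([
  [[0, 0, 1.5, 0, 0, 0, 5], [0, 0, 1.5, 0, 0, 0, 5], [0, 0, 1.5, 0, 0, 0, 5], [0, 0, 1.5, 0, 0, 0, 5], [0, 0, 1.5, 0, 0, 0, 5], [0, 0, 1.5, 0, 0, 0, 5], [0, 0, 0, 0, 0, 0, 5], [0, 0, 0, 0, 0, 0, 5]],
], squeeze=55)

```text
clock: 24.75
tool_pos: [0.4871, 0.0456, 0.0567]
eef_rot: [0.796, 0.605, -0.0, 0.0]
contact_force: [-0.0, 0.0, 0.7]
opening: 0.167
```

>>> carry_out([
  [[0, 0, 1.5, 0, 0, 0, 5], [0, 0, 1.5, 0, 0, 0, 5], [0, 0, 1.5, 0, 0, 0, 5], [0, 0, 1.5, 0, 0, 0, 5], [0, 0, 1, 0, 0, 0, 5], [0, 0, 1, 0, 0, 0, 5], [0, 0, 0, 0, 0, 0, 5], [0, 0, 0, 0, 0, 0, 5]],
])

```text
clock: 25.55
tool_pos: [0.4871, 0.0457, 0.0486]
eef_rot: [0.796, 0.605, 0.0, -0.0]
contact_force: [-0.1, -0.2, 0.3]
opening: 0.168
```

>>> carry_out([
  [[0, 0, 1, 0, 0, 0, 5], [0, 0, 1, 0, 0, 0, 5], [0, 0, 1, 0, 0, 0, 5], [0, 0, 1, 0, 0, 0, 5], [0, 0, 1, 0, 0, 0, 5], [0, 0, 0, 0, 0, 0, 5], [0, 0, 0, 0, 0, 0, 5]],
])

```text
clock: 26.25
tool_pos: [0.487, 0.0453, 0.0437]
eef_rot: [0.796, 0.605, -0.0, 0.0]
contact_force: [-1.2, -1.5, 4.7]
opening: 0.163
```

Run:
```python
from h import *
t=st(); w=snap('wrist'); a=snap('scene')
cv2.imwrite('pics/q3.png',np.hstack([cv2.resize(w['pixels'][150:270,205:305,::-1],(400,480),interpolation=2),cv2.resize(a['pixels'][150:270,290:390,::-1],(400,480),interpolation=2)]))
```

```text
t 26.25 pos [0.487  0.0453 0.0437] rot [ 7.962e-01  6.051e-01 -2.000e-04  1.000e-04] F [-1.2 -1.5  4.7] op 0.163
```

View pics/q3.png

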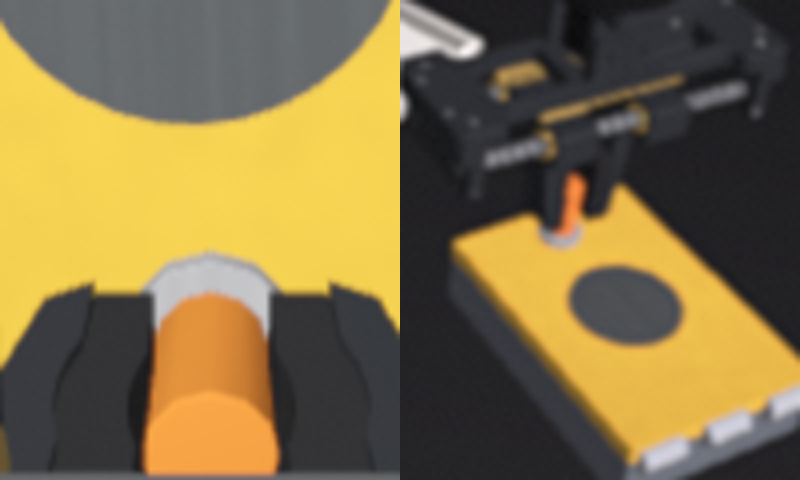

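The collar is on the lid (scene crop (562,235)), with the pin through both holes and a 4.7 N reaction. I press on until the hard stop shows.

>>> carry_out([
  [[0, 0, 0.7, 0, 0, 0, 5], [0, 0, 0.7, 0, 0, 0, 5], [0, 0, 0, 0, 0, 0, 5], [0, 0, 0, 0, 0, 0, 5], [0, 0, 0, 0, 0, 0, 5]],
])

```text
clock: 26.85
tool_pos: [0.4871, 0.0453, 0.0435]
eef_rot: [0.796, 0.605, 0.0, 0.001]
contact_force: [-2.6, -1.6, 18.0]
opening: 0.167
```

>>> carry_out([
  [[0, 0, 0, 0, 0, 0, 5], [0, 0, 0, 0, 0, 0, 5], [0, 0, 0, 0, 0, 0, 5], [0, 0, 0, 0, 0, 0, 5], [0, 0, 0, 0, 0, 0, 5]],
])

```text
clock: 27.35
tool_pos: [0.4871, 0.0453, 0.0435]
eef_rot: [0.796, 0.605, 0.0, 0.001]
contact_force: [-3.4, -1.8, 18.7]
opening: 0.163
```

Run:
```python
from h import *
t=st(); a=snap('scene')
m=cv2.inRange(cv2.cvtColor(a['pixels'],cv2.COLOR_RGB2HSV),(3,80,40),(16,255,255))[140:185,250:310];ys,xs=np.nonzero(m);print('amber scene (was 278.6,159.7, n102)',xs.mean()+250,ys.mean()+140,len(xs))
x=np.array([.214,.977,0]);hg=np.array([.516,.179,.03]);y=np.array([-.977,.214,0])
f=lambda p:((proj(a,p)-[290,150])*4+[400,0]).round(0)
for th in(0,.03,.08):
    e=hg+.16*(-np.cos(th)*x+np.sin(th)*np.array([0,0,1]))+.01*np.array([np.sin(th)*x[0],np.sin(th)*x[1],np.cos(th)]); print(th,f(e-.055*y),f(e+.055*y))
h=cv2.cvtColor(a['pixels'],cv2.COLOR_RGB2HSV);m=cv2.inRange(h,(18,120,90),(32,255,255));ys,xs=np.nonzero(m[190:270,295:]);i=xs.argmin();print('lid left corner in q3 crop',(xs.min()+295-290)*4+400,(ys[i]+190-150)*4)
```

```text
t 27.35 pos [0.4871 0.0453 0.0435] rot [7.961e-01 6.051e-01 1.000e-04 6.000e-04] F [-3.4 -1.8 18.7] op 0.163
amber scene (was 278.6,159.7, n102) 278.5686274509804 159.72549019607843 102
0 [454. 240.] [618. 182.]
0.03 [455. 234.] [620. 176.]
0.08 [457. 224.] [623. 167.]
lid left corner in q3 crop 452 240
```

The lid corner sits at (452,240) against (454,240) predicted for fully shut. The jar hasn't moved, and the force is steady at 18.7 N. Handing in.

```bash
python3 -c "
from h import *
print(ticket.finish_job()); st()"
```

```text
the job is handed in; nothing more can be done
None
the job is handed in; nothing more can be done
```

I moved the jar to the tray, shut the clamp and pushed the orange-knobbed pin through both holes. I handed in at about 27 s, still gripping the pin and pressing down. No verdict was reported.

**Last checks:**
- **Pressing force:** the reaction was steady at 18–19 N up, with the tool hard-stopped at the height predicted for fully shut (0.0435 m).
- **Lid:** its corner appeared at (452,240) against (454,240) predicted for an angle of 0. The ajar angle of 0.08 would have put it at (457,224).
- **Jar:** it had not moved in the scene view since release, and it stood upright in every view after that.
- **Pin:** going by the grasp height, the tip is about 24 mm into the lower half. I could not see inside the hole. There was a small side load of 3–4 N.

**What went wrong or disagreed:**
- The fingertips are about 9–15 mm behind the reported TCP, not 22 mm ahead as stated.
- Because of that, my first push skimmed the lid's top edge and left it at its stop (about 2.05 rad). A second, lower push shut it.
- Before insertion, the hole position differed by 2–3 mm between the wrist and scene views. I used a value between them, and the pin went in without resistance.
- I viewed 13 pictures, three over the budget of 10.
- I did not measure the blue box, mouse, flask and spare again at the end. My moves were planned clear of them, and no unexpected contact force showed in the end-of-call readings.

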